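# Slide the tall stanchion home into the V stop

### The arm

A 7-joint arm with a two-finger parallel gripper is mounted at the origin on the work surface. World frame = base frame: x ahead of the robot, y to its left, z up, the work surface at z = 0. Lengths are in m, angles in rad, forces in N, time in s.
With the tool pointing down it reaches from about 0.4 to 0.925 m from the base axis. Payload 4.1 kg.
Tool frame: the origin (TCP) lies at the very end of the fingers, on their centre line; the grasp point (between the pads) lies 19 mm behind it; z points along the fingers, y is the line along which they close (so a half turn about z gives the same grasp; the last joint's range is limited). The gripper opens to 85 mm and grips with 20 to 120 N. Pads are 22 mm wide; open, the fingers measure 114 mm over their backs; the gripper's body (76 mm by 85 mm) begins 54 mm behind the grasp point. The pads swing forward as they close: fully open they stand 13 mm farther back than shut.
Start: joints at [1.206, 0.398, 0.045, 1.537, -0.019, 1.207, -0.051], TCP at [0.171, -0.627, 0.231] pointing down, gripper open.
Joint ranges: [-2.82, 2.82], [-0.49, 2.23], [-1.37, 1.46], [0, 2.46], [-1.36, 4.5], [0.23, 2], [-2.94, 2.94]. Speed limits (rad/s): [2.57, 2.57, 3.14, 3.14, 3.14, 3.14, 3.14].

### API

Orientations are given as a 3x3 rotation matrix whose columns are the frame's x, y, z axes.
In Python, from rig import * gives the robot as it stands.
- The arm moves only by the tool send_rows, never from a script. Its argument "increments" is a list of rows, each a list of 5 numbers: the finger opening in m, from 0 to 0.0854, then the shift along the tool's x, y, z in m, then the turn about the tool's z in rad. A call has 1 to 10 rows; each row shifts and turns the commanded pose from where the row before left it, along the tool's axes as they then stand; what a row does not reach is not made up. A row lasts 1/12 s, in which the tool goes at most 41.7 mm and 7.16 degrees, less where a joint would pass 70% of its speed; a pose out of reach is approached as far as the arm can. A call is refused whole if a number of a shift passes 0.0417 or a number of a turn 0.125, either way. A call with a gripper value outside its range is refused whole. The fingers move at their own pace and stop on an object; "squeeze" is the grip in N (left out, the last holds). Time passes only in rows, so rows that do not move let the fingers close. It gives the time, the measured TCP pose, the force, the opening and the grip force at its end, in the units of the state.
- sense(): the state, without advancing time (a new reading comes with each control period).
- snapshot(name): name is "scene" or "top" or "wrist"; returns a dict with "pixels" (400x640x3 uint8, red, green, blue), "fovy" (degrees; the focal length in pixels is half the picture's height over the tangent of half this angle, whatever the lens; pixels are square), "cx", "cy" (the principal point, pixels), "eye" and "orientation" of the camera in the world; the wrist camera has in their place "mount" (4x4, takes a point from camera to tool coordinates, whose origin is the TCP and whose axes are the flange's). Camera axes: x right, y down, z forward; pixel columns grow to the right and rows downward; lengths in m; the calibration is good to about 2 mm. A picture is of the moment at which its call begins: read the wrist's pose just before it. There is no depth.
- close_job(): hands the job in; it is judged then, once.
The state is a dict: "clock": time; "qpos": joint angles; "qd": joint speeds; "joint_torque": joint torques, N m; "ee_pos": TCP position; "tool_rot": TCP orientation; "ft_force": force on the tool from outside, world axes, zero at the start; "wrist_torque": the same for the moment, N m; "grip_width": finger opening in m; "finger_force": force on a finger pad.
Only numpy, scipy, OpenCV 4.12 (cv2) and the standard library are available. Lean on these libraries where they do the work, as an engineer would, in place of code of your own. Each camera call takes 0.05 s, during which the arm holds its last target. There are 200 camera calls.

### The job

Push the tall stanchion post, low down on its round foot, across the bench with your fingertips until it stands fully home in the V-shaped stop, its foot against both arms. Keep it upright and on the bench all the way: do not grip it, lift it or tip it. Leave the short post and the other things alone.

Things in the scene. Friction and masses are not known exactly. Their poses are not given: they have to be found in the camera images.
- tall_post: Bare aluminium boat-rail stanchion, loose, upright, 250 mm tall, about 0.5 kg. Round foot 60 mm diameter with a straight side 22 mm high, a cone narrowing to 32 mm at height 34 mm, a 32 mm tube, a 42 mm ball on top. Origin: centre of the foot's underside; z up the tube. Pushed low on the foot it slides; pushed high it tips over. Starts to the right (-y) of the V stop.
- short_post: Bystander: a stanchion with the same foot and tube but only 130 mm tall. Loose, same origin and axes. It stands 11 to 24 cm from the tall one, nearer to the robot or farther; which is which varies.
- v_stop: V stop: two aluminium bars, each 80 x 12 x 30 mm high, fixed to the bare bench at 90 degrees. Origin: bench point where the centre of the tall post's foot is when it touches both arms. -y axis: out of the mouth along the V's middle line (within 0.35 rad of world -y); the inside corner is 42 mm from the origin along +y. The arms' free ends lie 6 to 14 mm to -y and 57 to 65 mm to each side.
- spray_can: Bystander: grey can 54 mm diameter, 160 mm tall, loose; origin at the centre of its underside.
- rivet_jar: Bystander: jar 60 mm diameter, 75 mm tall, loose; origin at the centre of its underside.
- wrench: Bystander: steel wrench 180 mm long lying flat, loose; origin at the middle of its underside, x along its length.
Mind the look-alikes: they are no part of the job. Leave any yellow look-alike of the v_stop alone.

How it is judged:
By the outcome, as a careful person would: the job done as asked, in the order asked, and still so for the second after the job is handed in, with the robot touching nothing.
It also fails if it takes over 58 s, if anything falls off the work surface, if the arm or the gripper's body presses on something with over 40 N, if the wrist force passes 120 N, or if a joint passes its speed limit or range.

## Working session

There is one attempt and no reset: what is moved stays moved. The work goes in short steps, Python scripts to look and compute and a tool call to move; the robot and the scene stay as the last step left them, time stands still between calls to the robot, and variables do not carry over. Pictures are saved under pics/ and viewed, at most 10 in all, crops included, and the job is handed in when it is done.

Besides the shell and the picture viewer there is one more tool, called after "Request:" as name(argument=value, ...), one argument or row to a line, values as JSON. send_rows: Moves the arm, as the interface text tells. Its arguments: {"type":"object","properties":{"increments":{"type":"array","items":{"type":"array","items":{"type":"number"}}},"squeeze":{"type":"number"}},"required":["increments"]}

```bash
mkdir -p pics; cat > h.py <<'E'
from rig import *
import numpy as np, cv2
def ray(s,u,v):
    f=200/np.tan(np.radians(s["fovy"])/2)
    d=np.array(s["orientation"])@np.array([(u-s["cx"])/f,(v-s["cy"])/f,1]); return np.array(s["eye"]),d
def at(s,u,v,z=0):
    e,d=ray(s,u,v); return e+d*(z-e[2])/d[2]
def proj(s,p):
    f=200/np.tan(np.radians(s["fovy"])/2)
    c=np.array(s["orientation"]).T@(np.array(p)-np.array(s["eye"])); return s["cx"]+f*c[0]/c[2],s["cy"]+f*c[1]/c[2]
def save(s,n): cv2.imwrite("pics/"+n+".png",s["pixels"][:,:,::-1])
E
python3 - <<'E'
from h import *
import pickle
for n in ("scene","top"):
    s=snapshot(n); save(s,n); pickle.dump(s,open(n+".pkl","wb")); print(n,s["fovy"],s["cx"],s["cy"],s["eye"],s["orientation"])
a=sense(); print(a["ee_pos"],a["tool_rot"],a["ft_force"],a["clock"],a["grip_width"])
E
```

```text
scene 43.44927498664648 320.5441512504779 191.95510988399582 [ 0.90322482 -0.34797676  0.86141715] [[ 0.78185944  0.51107357 -0.35707089]
 [ 0.62345119 -0.64285357  0.44502573]
 [-0.00210341 -0.57056384 -0.82125056]]
top 54.20221668446562 323.2926034604062 198.3983583211606 [0.50011618 0.07379296 0.84421876] [[ 0.02925519 -0.99642442  0.07926226]
 [-0.99936727 -0.02755238  0.0224926 ]
 [-0.02022831 -0.07987013 -0.99660001]]
[ 0.17063604 -0.62661387  0.23037552] [[ 9.64847719e-01  2.62809014e-01 -5.48972753e-04]
 [ 2.62809571e-01 -9.64846299e-01  1.65798788e-03]
 [-9.39401676e-05 -1.74398112e-03 -9.99998475e-01]] [0.14569545 0.19860789 0.40191577] 0.1 0.08509406751584611
```

View pics/top.png

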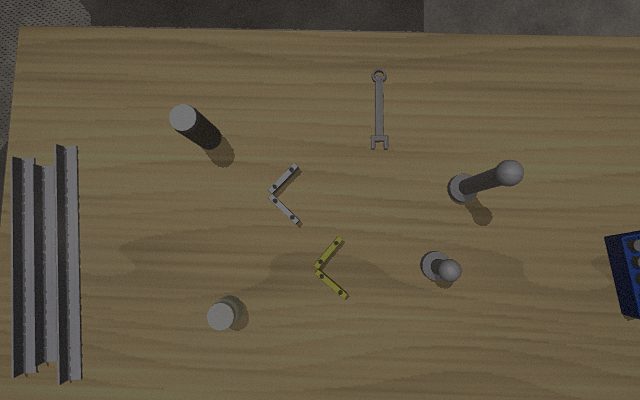

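View pics/scene.png

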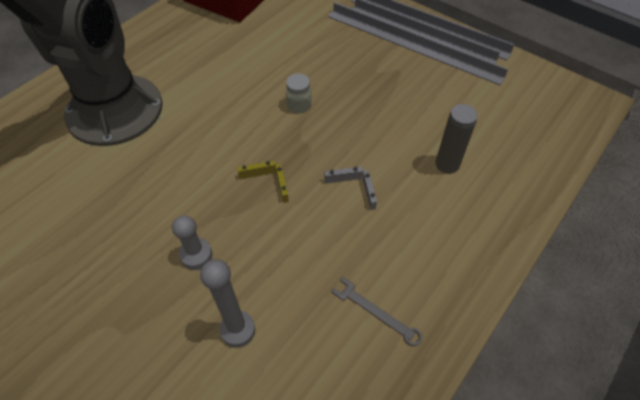

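Two stanchions appear in the top view. The one with its foot at (462,188) and ball at (510,172) is the tall post, because it has the long tube and the larger lean outward. The one at (434,266) is the short post. There are also two V's: bare aluminium with its corner near (270,193), which is the v_stop, and a yellow look-alike at (318,268). I'll confirm this in one enlarged crop.

```bash
python3 - <<'E'
from h import *
import pickle
s=pickle.load(open("top.pkl","rb")); im=s["pixels"][:,:,::-1]
a=cv2.resize(im[150:240,250:320],None,fx=5.5,fy=5.5,interpolation=cv2.INTER_CUBIC)
b=cv2.resize(im[150:240,440:510],None,fx=5.5,fy=5.5,interpolation=cv2.INTER_CUBIC)
c=cv2.convertScaleAbs(np.hstack([a,b]),alpha=1.6)
cv2.imwrite("pics/crop.png",c); print(c.shape)
E
```

```text
(495, 770, 3)
```

View pics/crop.png

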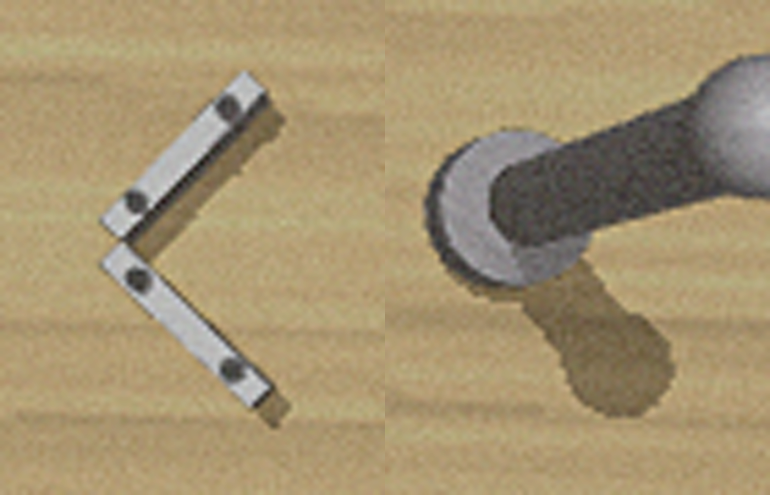

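The crop confirms both: the bare aluminium V has its inside corner at crop (124,240), and the tall post's long tube rises from a foot disc centred at crop (516,207).

```bash
python3 - <<'E'
from h import *
import pickle
s=pickle.load(open("top.pkl","rb"))
V=lambda x,y,z:at(s,(x+.5)/5.5-.5+250,(y+.5)/5.5-.5+150,z)[:2]
P=lambda x,y,z:at(s,(x-385+.5)/5.5-.5+440,(y+.5)/5.5-.5+150,z)[:2]
q={k:V(*k,.03) for k in [(247,70),(268,95),(125,240),(100,218),(122,240),(100,262),(272,385),(255,405)]}
for k,v in q.items(): print(k,v.round(4))
u1=q[(268,95)]-q[(125,240)];u2=q[(272,385)]-q[(122,240)]
print(np.linalg.norm(u1),np.linalg.norm(u2),np.degrees(np.arctan2(u1[1],u1[0])),np.degrees(np.arctan2(u2[1],u2[0])))
u1/=np.linalg.norm(u1);u2/=np.linalg.norm(u2)
m=(u1+u2);m/=np.linalg.norm(m)
A=np.array([u1,-u2]).T; t=np.linalg.solve(A,q[(122,240)]-q[(125,240)]); c=q[(125,240)]+t[0]*u1
o=c+.0424*m; p=P(516,207,.022); print("corner",c,"mouth",m,"origin",o,"post",p, P(440,207,.022),P(592,207,.022),P(516,131,.022),P(516,285,.022))
d=o-p; print("dist",np.linalg.norm(d),"dir",d/np.linalg.norm(d),"yaw",np.degrees(np.arctan2(*d[::-1])), "V axis",np.degrees(np.arctan2(-m[1],-m[0])))
print("short",at(s,434,266,.022),"ballshort",at(s,449,270,.11),"balltall",at(s,510,172,.23))
s2=pickle.load(open("scene.pkl","rb"))
print("scene check tall foot",proj(s2,[*p,.022]),"vcorner",proj(s2,[*c,.03]))
print("wrench",at(s,380,142),at(s,379,76))
E
```

```text
(247, 70) [0.6395 0.1551]
(268, 95) [0.63   0.1467]
(125, 240) [0.5728 0.1994]
(100, 218) [0.581  0.2093]
(122, 240) [0.5728 0.2006]
(100, 262) [0.5641 0.2086]
(272, 385) [0.5192 0.1414]
(255, 405) [0.5114 0.1476]
0.07780904285211664 0.07982906744267743 -42.63241214547959 -132.15681066396004
corner [0.57221292 0.19996451] mouth [ 0.04545694 -0.9989663 ] origin [0.57414029 0.15760834] post [ 0.59717705 -0.20123208] [ 0.59639665 -0.17240037] [ 0.59795634 -0.23002264] [ 0.62645537 -0.20120773] [ 0.56729944 -0.20125693]
dist 0.35957911644410756 dir [-0.06406589  0.99794567] yaw 93.67322085661189 V axis 92.60538859528017
short [ 0.43149355 -0.14092971  0.022     ] ballshort [ 0.43238672 -0.14552318  0.11      ] balltall [ 0.59863965 -0.20425682  0.23      ]
scene check tall foot (np.float64(235.7009245924552), np.float64(324.5324863699725)) vcorner (np.float64(361.16662991874256), np.float64(169.3563972881316))
wrench [ 0.69433646 -0.02749497  0.        ] [ 0.84275206 -0.02265596  0.        ]
```

Request:
send_rows(
  increments=[
    [0.0854,0,0,0,0.101],
    [0.0854,0,0,0,0.101],
    [0.0854,0.03,-0.019,0,0],
    [0.0854,0.03,-0.019,0,0],
    [0.0854,0.03,-0.019,0,0],
    [0.0854,0.03,-0.019,0,0],
    [0.0854,0.03,-0.019,0,0],
    [0.0854,0.03,-0.019,0,0],
    [0.0854,0.03,-0.019,0,0],
    [0.0854,0.03,-0.019,0,0],
  ],
)

```text
clock: 0.93
ee_pos: [0.4015, -0.4587, 0.2309]
tool_rot: [[0.998, 0.064, -0.001], [0.064, -0.998, 0.0], [-0.001, -0.0, -1.0]]
ft_force: [0.7, -0.8, 0.6]
grip_width: 0.0853
finger_force: 0.0
```

Request:
send_rows(
  increments=[
    [0.0854,0.03,-0.019,0,0],
    [0.0854,0.03,-0.019,0,0],
    [0.0854,0.03,-0.019,0,0],
    [0.0854,0.03,-0.019,0,0],
    [0.0854,0.03,-0.019,0,0],
    [0.0854,0.03,-0.019,0,0],
    [0.0854,0.03,-0.019,0,0],
    [0.0854,0,0,0,0],
    [0.0854,0,0,0,0],
  ],
)

```text
clock: 1.68
ee_pos: [0.6035, -0.3106, 0.2303]
tool_rot: [[0.998, 0.07, -0.001], [0.07, -0.998, 0.002], [-0.0, -0.002, -1.0]]
ft_force: [-1.1, -1.2, -1.4]
grip_width: 0.0854
finger_force: 0.0
```

```bash
python3 - <<'E'
from h import *
a=sense(); print(a["ee_pos"],a["tool_rot"],a["ft_force"],a["clock"],a["grip_width"])
s=snapshot("wrist");save(s,"w0");print(s["fovy"],s["cx"],s["cy"],np.round(s["mount"],4))
E
```

```text
[ 0.60354568 -0.31061196  0.23026134] [[ 9.97577191e-01  6.95657861e-02 -5.91752453e-04]
 [ 6.95668231e-02 -9.97575362e-01  1.96304383e-03]
 [-4.53756980e-04 -1.99945409e-03 -9.99997898e-01]] [-1.13423453 -1.16215702 -1.40731181] 1.6833 0.08543647952553131
66.44004782001774 320.76288615081995 201.4087997082333 [[ 1.000e-04 -9.624e-01 -2.716e-01  6.970e-02]
 [ 1.000e+00  4.000e-04 -9.000e-04  5.000e-04]
 [ 9.000e-04 -2.716e-01  9.624e-01 -1.430e-01]
 [ 0.000e+00  0.000e+00  0.000e+00  1.000e+00]]
```

View pics/w0.png

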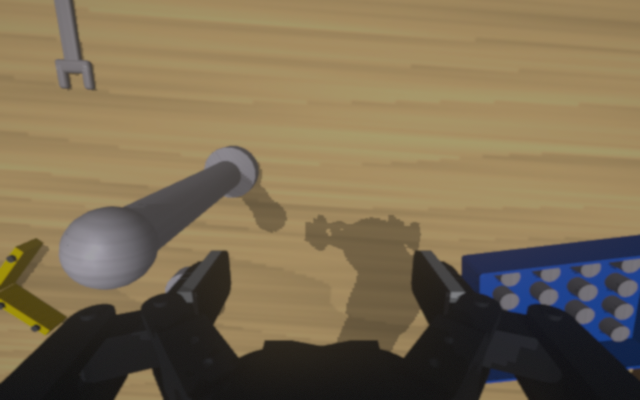

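The wrist view shows the tall post's foot at (233,170) and clear bench for lowering. The open finger's outer knuckle, near (85,310), sticks out past the fingertip and might touch the tube, so I'll check its profile in the scene view.

```bash
python3 - <<'E'
from h import *
s=snapshot("scene"); a=sense(); R=np.array(a["tool_rot"]);p=np.array(a["ee_pos"])
u,v=proj(s,p); print(u,v)
im=s["pixels"][:,:,::-1]; u0=int(np.clip(u-80,0,480));v0=int(np.clip(v-80,0,280)); print(u0,v0)
c=cv2.resize(im[v0:v0+120,u0:u0+160],None,fx=5,fy=5,interpolation=cv2.INTER_CUBIC);c=cv2.convertScaleAbs(c,alpha=1.6)
for y in (-.057,-.087):
  for z in (0,-.013,-.04,-.07,-.1):
    q=proj(s,p+R@np.array([.011,y,z])); cv2.circle(c,(int((q[0]-u0)*5),int((q[1]-v0)*5)),3,(0,0,255) if y>-.06 else (0,255,0),-1)
cv2.imwrite("pics/g.png",c)
E
```

```text
152.40504522804906 336.1008321754048
72 256
```

View pics/g.png

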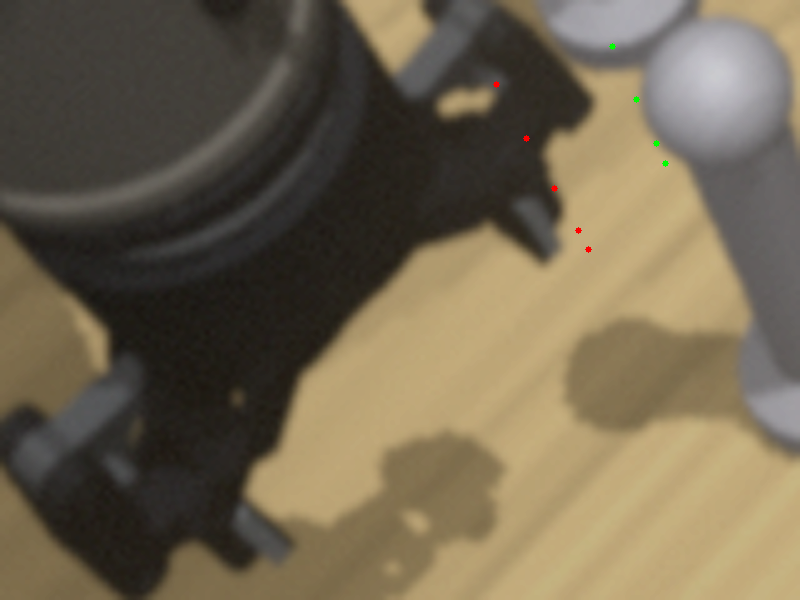

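The scene crop shows the knuckle of the open finger, around (590,100), standing about 76 mm out at 60 mm above the TCP. The fingertip is only at about 51 mm, so a push square on the finger's back would hit the tube with the knuckle. I'll turn the tool and push with the fingertip's front corner instead, which keeps the knuckle and body beside the tube.

Request:
send_rows(
  increments=[
    [0.0854,0.023,0.002,0,0.1],
    [0.0854,0.023,0.002,0,0.12],
    [0.0854,0,0,0,0.12],
    [0.0854,0,0,0,0.12],
    [0.0854,0,0,0,0.12],
    [0.0854,0,0,0,0.12],
    [0.0854,0,0,0,0.12],
    [0.0854,0,0,0,0.12],
    [0.0854,0,0,0,0.12],
    [0.0854,0,0,0,0.12],
  ],
)

```text
clock: 2.62
ee_pos: [0.6458, -0.3198, 0.2314]
tool_rot: [[0.431, -0.903, -0.001], [-0.903, -0.431, -0.001], [0.001, 0.001, -1.0]]
ft_force: [0.1, -0.4, -0.4]
grip_width: 0.0853
finger_force: 0.0
```

Request:
send_rows(
  increments=[
    [0.0854,0,0,0,0.12],
    [0.0854,0,0,0,0.12],
    [0.0854,0,0,0,0.12],
    [0.0854,0,0,0,0.12],
    [0.0854,0,0,0,0.12],
    [0.0854,0,0,0,0.12],
    [0.0854,0,0,0,0],
    [0.0854,0,0,0,0],
  ],
)

```text
clock: 3.28
ee_pos: [0.6464, -0.3191, 0.2314]
tool_rot: [[-0.262, -0.965, -0.001], [-0.965, 0.262, -0.001], [0.001, 0.0, -1.0]]
ft_force: [-0.6, 0.3, -0.4]
grip_width: 0.0855
finger_force: 0.0
```

```bash
cat >> h.py <<'E'
def st():
    a=sense(); R=np.array(a["tool_rot"]); p=np.array(a["ee_pos"])
    print("t",round(a["clock"],2),"tcp",p.round(4),"xang",np.degrees(np.arctan2(R[1,0],R[0,0])).round(2),"f",np.round(a["ft_force"],1)); return a,R,p
def to(R,p,w): print("tool shift",(R.T@(np.array(w)-p)).round(4))
E
python3 - <<'E'
from h import *
a,R,p=st(); print(np.round(a["qpos"],2)); to(R,p,[.649,-.281,.0]); print(R.round(4)[:,2])
E
```

```text
t 3.28 tcp [ 0.6464 -0.3191  0.2314] xang -105.18 f [-0.6  0.3 -0.4]
[ 0.22  0.54  0.28  1.34 -0.15  1.27 -2.9 ]
tool shift [-0.0377  0.0074  0.2314]
[-6.e-04 -1.e-03 -1.e+00]
```

Joint 7 is at -2.9, next to its limit, and the push would take it further. I'll use the half-turned yaw, which has the same geometry.

Request:
send_rows(
  increments=[
    [0.0854,0,0,0,-0.12],
    [0.0854,0,0,0,-0.12],
    [0.0854,0,0,0,-0.12],
    [0.0854,0,0,0,-0.12],
    [0.0854,0,0,0,-0.12],
    [0.0854,0,0,0,-0.12],
    [0.0854,0,0,0,-0.12],
    [0.0854,0,0,0,-0.12],
    [0.0854,0,0,0,-0.12],
    [0.0854,0,0,0,-0.12],
  ],
)

```text
clock: 4.12
ee_pos: [0.6469, -0.3185, 0.2314]
tool_rot: [[0.809, -0.588, -0.0], [-0.588, -0.809, -0.0], [0.0, 0.001, -1.0]]
ft_force: [0.7, 0.1, -0.3]
grip_width: 0.0852
finger_force: 0.0
```

Request:
send_rows(
  increments=[
    [0.0854,0,0,0,-0.12],
    [0.0854,0,0,0,-0.12],
    [0.0854,0,0,0,-0.12],
    [0.0854,0,0,0,-0.12],
    [0.0854,0,0,0,-0.12],
    [0.0854,0,0,0,-0.12],
    [0.0854,0,0,0,-0.12],
    [0.0854,0,0,0,-0.12],
    [0.0854,0,0,0,-0.12],
    [0.0854,0,0,0,-0.12],
  ],
)

```text
clock: 4.95
ee_pos: [0.6469, -0.3186, 0.2315]
tool_rot: [[0.841, 0.541, -0.0], [0.541, -0.841, -0.001], [-0.001, 0.001, -1.0]]
ft_force: [-0.3, -0.3, -0.4]
grip_width: 0.0856
finger_force: 0.0
```

Request:
send_rows(
  increments=[
    [0.0854,0,0,0,-0.12],
    [0.0854,0,0,0,-0.12],
    [0.0854,0,0,0,-0.12],
    [0.0854,0,0,0,-0.12],
    [0.0854,0,0,0,-0.12],
    [0.0854,0,0,0,-0.12],
    [0.0854,0,0,0,0],
    [0.0854,0,0,0,0],
  ],
)

```text
clock: 5.62
ee_pos: [0.647, -0.3184, 0.2313]
tool_rot: [[0.286, 0.958, -0.0], [0.958, -0.286, -0.0], [-0.0, -0.0, -1.0]]
ft_force: [0.7, -0.5, 0.5]
grip_width: 0.0851
finger_force: 0.0
```

```bash
python3 - <<'E'
from h import *
a,R,p=st(); print(np.round(a["qpos"],2)); to(R,p,[.649,-.281,.0]); print(R.round(4)[:,2])
E
```

```text
t 5.62 tcp [ 0.647  -0.3184  0.2313] xang 73.4 f [ 0.7 -0.5  0.5]
[ 0.63  0.55 -0.36  1.33  0.19  1.3  -0.03]
tool shift [ 0.0365 -0.0088  0.2313]
[-1.e-04 -2.e-04 -1.e+00]
```

Request:
send_rows(
  increments=[
    [0.0854,0.0185,-0.0045,0,-0.028],
    [0.0854,0.0185,-0.0045,0,0],
    [0.0854,0,0,0.03,0],
    [0.0854,0,0,0.035,0],
    [0.0854,0,0,0.035,0],
    [0.0854,0,0,0.035,0],
    [0.0854,0,0,0.035,0],
    [0.0854,0,0,0.03,0],
    [0.0854,0,0,0.02,0],
    [0.0854,0,0,0.012,0],
  ],
)

```text
clock: 6.45
ee_pos: [0.6469, -0.2777, -0.004]
tool_rot: [[0.256, 0.967, -0.005], [0.967, -0.256, 0.002], [0.001, -0.005, -1.0]]
ft_force: [0.2, 0.1, -0.5]
grip_width: 0.0854
finger_force: 0.0
```

```bash
python3 - <<'E'
from h import *
import pickle
a,R,p=st(); s=snapshot("scene"); t=snapshot("top"); im=s["pixels"][:,:,::-1]
for z in (.0,.022,.23): print(z,proj(s,[.598,-.202,z]))
c=np.hstack([cv2.resize(im[230:400,90:290],(560,476),interpolation=cv2.INTER_CUBIC)])
t_=cv2.resize(t["pixels"][100:300,420:520,::-1],(238,476),interpolation=cv2.INTER_CUBIC)
cv2.imwrite("pics/c1.png",cv2.convertScaleAbs(np.hstack([c,t_]),alpha=1.7))
E
```

```text
t 6.45 tcp [ 0.6469 -0.2777 -0.004 ] xang 75.18 f [ 0.2  0.1 -0.5]
0.0 (np.float64(237.49906615436757), np.float64(329.5796309961686))
0.022 (np.float64(235.73420255091975), np.float64(325.16165146384924))
0.23 (np.float64(214.49693173915873), np.float64(271.9984338727636))
```

View pics/c1.png

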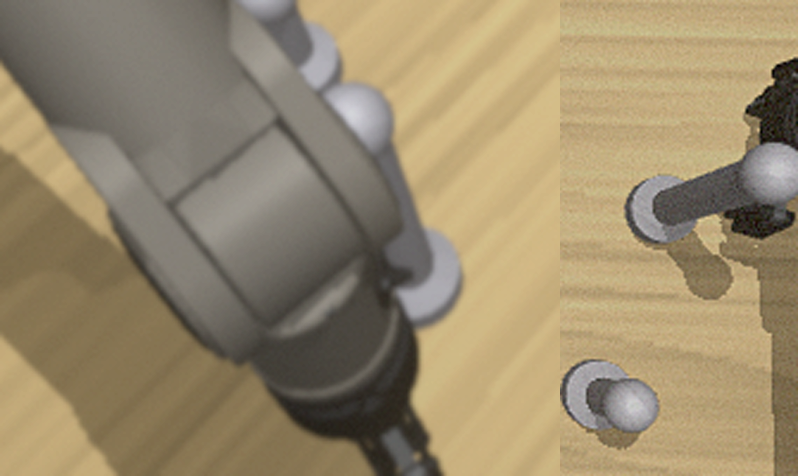

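The crop shows the tall post upright with its foot at crop (435,285), clear of the fingers. The wrist housing looks close to the ball at (360,115), so I'll work out the height of each wrist part along the tool axis.

```bash
python3 - <<'E'
from h import *
a,R,p=st(); s=snapshot("scene"); im=s["pixels"][:,:,::-1]
e=np.array(s["eye"])
c=cv2.convertScaleAbs(cv2.resize(im[200:400,60:300],(720,600),interpolation=cv2.INTER_CUBIC),alpha=1.7)
def draw(pt,r,col):
    q=[proj(s,pt+r*np.array([np.cos(t),np.sin(t),0])) for t in np.linspace(0,6.28,50)]
    cv2.polylines(c,[np.int32([((u-60)*3,(v-200)*3) for u,v in q])],True,col,1)
for z,r,col in ((.1,.038,(0,0,255)),(.15,.045,(0,255,0)),(.2,.045,(255,0,0)),(.25,.045,(0,255,255)),(.3,.045,(255,0,255))):
    draw(np.array([p[0],p[1],z]),r,col)
draw(np.array([.598,-.202,.229]),.021,(255,255,255))
cv2.imwrite("pics/c2.png",c)
E
```

```text
t 6.55 tcp [ 0.6473 -0.2781 -0.003 ] xang 75.18 f [-1.2  0.1  0.5]
```

View pics/c2.png

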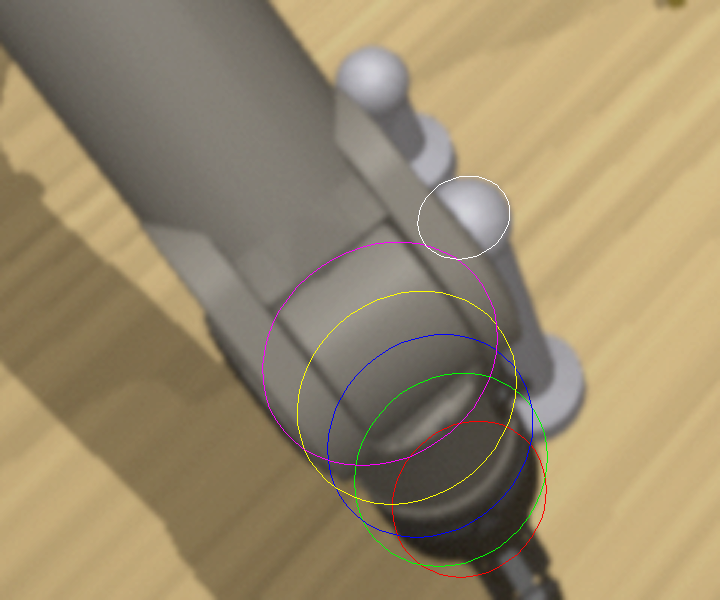

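The overlay puts the flange ring near z = 0.2 and the fork housing above about z = 0.26, so the 250 mm post passes beneath it and beside the flange. Next is a tracker for the post in the top camera, then contact.

```bash
cat >> h.py <<'E'
from scipy.optimize import minimize
def sil(s,x,y,bx=None,by=None):
    bx=x if bx is None else bx; by=y if by is None else by
    m=np.zeros((400,640),np.uint8); t=np.linspace(0,6.283,40); C=np.array([np.cos(t),np.sin(t),0*t]).T
    P=lambda Q:cv2.convexHull(np.float32([proj(s,q) for q in Q]))
    top=np.array([bx-x,by-y,.229]); at_=lambda h:np.array([x,y,0])+top*h/.229
    for H in ([at_(0)+.03*C,at_(.022)+.03*C],[at_(.022)+.03*C,at_(.034)+.016*C],[at_(.03)+.016*C,at_(.22)+.016*C]):
        cv2.fillConvexPoly(m,np.int32(P(np.vstack(H))*16),255,cv2.LINE_AA,4)
    S=np.random.default_rng(0).normal(size=(300,3)); S=.021*S/np.linalg.norm(S,axis=1)[:,None]
    cv2.fillConvexPoly(m,np.int32(P(S+at_(.229))*16),255,cv2.LINE_AA,4)
    return m/255.
def track(s,x,y):
    hsv=cv2.cvtColor(cv2.GaussianBlur(s["pixels"],(3,3),0),cv2.COLOR_RGB2HSV).astype(float)
    grey=1/(1+np.exp((hsv[:,:,1]-75)/12)); k=np.ones((9,9),np.uint8)
    blk=(hsv[:,:,2]<38)
    def cost(v):
        m=sil(s,*v); ring=np.clip(cv2.dilate(m,k)-m,0,1)*~blk
        return -( (m*grey).sum()/m.sum() - (ring*grey).sum()/ring.sum())
    best=min(((x+i*.008,y+j*.008) for i in range(-3,4) for j in range(-3,4)),key=cost)
    r=minimize(cost,best,method="Nelder-Mead",options=dict(initial_simplex=[best,(best[0]+.004,best[1]),(best[0],best[1]+.004)],xatol=2e-4,fatol=1e-4))
    b=r.x; r2=minimize(cost,[*b,*b],method="Nelder-Mead",options=dict(initial_simplex=[[*b,*b]]+[[*(np.r_[b,b]+.004*np.eye(4)[i])] for i in range(4)],xatol=3e-4,fatol=1e-4))
    return r.x,r.fun,r2.x
def rep(x,y,goal=(.574,.158)):
    a,R,p=st(); s=snapshot("top"); b,f,b4=track(s,x,y)
    print("post",b.round(4),"score",round(-f,3),"foot/ball",b4.round(4),"in tool",(R.T@np.array([b[0]-p[0],b[1]-p[1],0]))[:2].round(4))
    c=R@np.array([.011,-.051,0])+p; n=b-c[:2]; g=np.array(goal)-b
    print("corner",c[:2].round(4),"dist",np.linalg.norm(n).round(4),"n ang",np.degrees(np.arctan2(n[1],n[0])).round(1),"goal ang",np.degrees(np.arctan2(g[1],g[0])).round(1),"left",np.linalg.norm(g).round(4)); return s,R,p
E
python3 - <<'E'
from h import *
import pickle
b,f,b4=track(pickle.load(open("top.pkl","rb")),.598,-.202); print(b,f,b4)
rep(.598,-.202)
E
```

```text
[ 0.59784937 -0.20272289] -0.6761000699699471 [ 0.59781677 -0.20331526  0.59816078 -0.20231643]
t 6.6 tcp [ 0.6489 -0.2787 -0.0008] xang 75.18 f [0.6 0.4 1.1]
post [ 0.5979 -0.2028] score 0.668 foot/ball [ 0.5977 -0.203   0.5981 -0.2032] in tool [ 0.0603 -0.0688]
corner [ 0.6024 -0.2551] dist 0.0524 n ang 95.0 goal ang 93.8 left 0.3616
```

Request:
send_rows(
  increments=[
    [0.0854,0.0047,-0.0017,0,0],
    [0.0854,0.0047,-0.0017,0,0],
    [0.0854,0.0047,-0.0017,0,0],
    [0.0854,0.0028,-0.001,0,0],
    [0.0854,0.0028,-0.001,0,0],
    [0.0854,0.0028,-0.001,0,0],
    [0.0854,0.0028,-0.001,0,0],
    [0.0854,0.0028,-0.001,0,0],
    [0.0854,0.0028,-0.001,0,0],
    [0.0854,0.0028,-0.001,0,0],
  ],
)

```text
clock: 7.48
ee_pos: [0.646, -0.2452, -0.0003]
tool_rot: [[0.257, 0.966, 0.001], [0.966, -0.257, -0.002], [-0.002, 0.001, -1.0]]
ft_force: [-0.0, -5.4, 2.2]
grip_width: 0.0855
finger_force: 2.5
```

```bash
python3 - <<'E'
from h import *
rep(.598,-.195)
E
```

```text
t 7.48 tcp [ 6.460e-01 -2.452e-01 -3.000e-04] xang 75.11 f [-0.  -5.4  2.2]
post [ 0.5973 -0.1924] score 0.635 foot/ball [ 0.5967 -0.1922  0.5974 -0.1923] in tool [ 0.0386 -0.0606]
corner [ 0.5995 -0.2215] dist 0.0292 n ang 94.3 goal ang 93.8 left 0.3511
```

Request:
send_rows(
  increments=[
    [0.0854,0.0029,-0.0009,0,0],
    [0.0854,0.0038,-0.0012,0,0],
    [0.0854,0.0038,-0.0012,0,0],
    [0.0854,0.0038,-0.0012,0,0],
    [0.0854,0.0038,-0.0012,0,0],
    [0.0854,0.0038,-0.0012,0,0],
    [0.0854,0.0038,-0.0012,0,0],
    [0.0854,0.0029,-0.0009,0,0],
  ],
)

```text
clock: 8.2
ee_pos: [0.6447, -0.2143, -0.0004]
tool_rot: [[0.256, 0.967, 0.0], [0.967, -0.256, -0.001], [-0.001, 0.001, -1.0]]
ft_force: [-0.4, -4.6, 2.1]
grip_width: 0.0855
finger_force: 2.7
```

```bash
python3 - <<'E'
from h import *
rep(.597,-.165)
E
```

```text
t 8.2 tcp [ 6.447e-01 -2.143e-01 -4.000e-04] xang 75.16 f [-0.4 -4.6  2.1]
post [ 0.5949 -0.1614] score 0.632 foot/ball [ 0.5946 -0.1614  0.595  -0.1611] in tool [ 0.0384 -0.0616]
corner [ 0.5982 -0.1906] dist 0.0294 n ang 96.4 goal ang 93.7 left 0.3201
```

Request:
send_rows(
  increments=[
    [0.0854,0.0037,-0.0014,0,0],
    [0.0854,0.0037,-0.0014,0,0],
    [0.0854,0.0037,-0.0014,0,0],
    [0.0854,0.0037,-0.0014,0,0],
    [0.0854,0.0037,-0.0014,0,0],
    [0.0854,0.0037,-0.0014,0,0],
    [0.0854,0.0037,-0.0014,0,0],
    [0.0854,0.0037,-0.0014,0,0],
    [0.0854,0.0037,-0.0014,0,0],
    [0.0854,0.0029,-0.0011,0,0],
  ],
)

```text
clock: 9.08
ee_pos: [0.6407, -0.1758, -0.0004]
tool_rot: [[0.256, 0.967, 0.0], [0.967, -0.256, -0.001], [-0.001, 0.001, -1.0]]
ft_force: [-0.2, -5.4, 2.9]
grip_width: 0.0858
finger_force: 2.8
```

```bash
python3 - <<'E'
from h import *
rep(.592,-.12)
E
```

```text
t 9.08 tcp [ 6.407e-01 -1.758e-01 -4.000e-04] xang 75.15 f [-0.2 -5.4  2.9]
post [ 0.591  -0.1225] score 0.623 foot/ball [ 0.5909 -0.1227  0.5909 -0.1225] in tool [ 0.0388 -0.0617]
corner [ 0.5942 -0.1521] dist 0.0298 n ang 96.2 goal ang 93.5 left 0.2811
```

Request:
send_rows(
  increments=[
    [0.0854,0.0037,-0.0014,0,0],
    [0.0854,0.0037,-0.0014,-0.001,0],
    [0.0854,0.0037,-0.0014,-0.001,0],
    [0.0854,0.0037,-0.0014,-0.001,0],
    [0.0854,0.0037,-0.0014,-0.001,0],
    [0.0854,0.0037,-0.0014,0,0],
    [0.0854,0.0037,-0.0014,0,0],
    [0.0854,0.0037,-0.0014,0,0],
    [0.0854,0.0037,-0.0014,0,0],
    [0.0854,0.0029,-0.0011,0,0],
  ],
)

```text
clock: 9.97
ee_pos: [0.6364, -0.1361, 0.0032]
tool_rot: [[0.256, 0.967, -0.0], [0.967, -0.256, 0.0], [0.0, -0.0, -1.0]]
ft_force: [1.1, -3.6, -0.7]
grip_width: 0.0855
finger_force: 1.5
```

```bash
python3 - <<'E'
from h import *
s,R,p=rep(.587,-.083)
for q in ((.011,.051),(-.011,.051)): print("far tip px",proj(s,R@np.array([*q,-.013])+p))
im=s["pixels"][60:260,280:480,::-1]
cv2.imwrite("pics/c3.png",cv2.convertScaleAbs(cv2.resize(im,(600,600),interpolation=cv2.INTER_CUBIC),alpha=1.7))
E
```

```text
t 9.97 tcp [ 0.6364 -0.1361  0.0032] xang 75.18 f [ 1.1 -3.6 -0.7]
post [ 0.5864 -0.08  ] score 0.524 foot/ball [ 0.5875 -0.0841  0.587  -0.0705] in tool [ 0.0414 -0.0627]
corner [ 0.5899 -0.1124] dist 0.0326 n ang 96.2 goal ang 93.0 left 0.2383
far tip px (np.float64(432.97359494305255), np.float64(144.22884714089088))
far tip px (np.float64(442.9729118201787), np.float64(147.06930240736722))
```

View pics/c3.png

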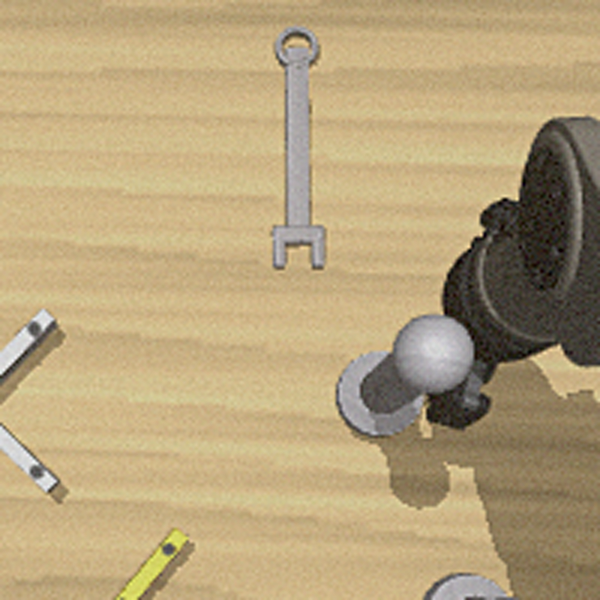

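The crop shows the post standing with its foot disc at crop (383,394) and its ball at (434,354), beside the dark flange. The wrench jaw lies at (298,248), clear of the post's path. The lean in the tracker fit looks like contamination from the flange, so I'll check with hand-read pixels.

```bash
sed -i 's/ring=np.clip(cv2.dilate(m,k)-m,0,1)\*~blk/ring=np.clip(cv2.dilate(m,k)-m,0,1)*~blk*(U<proj(s,[v[0],v[1],.229])[0]+2)/; s/    blk=(hsv\[:,:,2\]<38)/    blk=(hsv[:,:,2]<38); U=np.arange(640)[None,:]/' h.py
python3 - <<'E'
from h import *
s,R,p=rep(.587,-.083)
print("hand foot",at(s,280+383/3,60+394/3,.022),"ball",at(s,280+434/3,60+354/3,.229),"wrench end",at(s,280+275/3,60+268/3),at(s,280+326/3,60+268/3))
E
```

```text
t 10.02 tcp [ 0.6365 -0.1352  0.0033] xang 75.23 f [-0.3 -2.   0.1]
post [ 0.5878 -0.0796] score 0.558 foot/ball [ 0.5873 -0.0827  0.5867 -0.069 ] in tool [ 0.0414 -0.0613]
corner [ 0.59   -0.1116] dist 0.0321 n ang 93.9 goal ang 93.3 left 0.238
hand foot [ 0.58533146 -0.0847776   0.022     ] ball [ 0.58574334 -0.07130256  0.229     ] wrench end [ 0.67763567 -0.00963844  0.        ] [ 0.67856311 -0.04663585  0.        ]
```

The post really is leaning about 3.4°: raising the fingertip while it was in contact dragged the rear edge of the foot up. I'll lower again, back off, and then raise while free.

Request:
send_rows(
  increments=[
    [0.0854,0,0,0.0015,0],
    [0.0854,0,0,0.0015,0],
    [0.0854,0,0,0.0015,0],
    [0.0854,-0.0005,0.0002,0.0005,0],
    [0.0854,-0.001,0.0004,0,0],
    [0.0854,-0.002,0.0007,0,0],
    [0.0854,-0.003,0.001,0,0],
    [0.0854,-0.004,0.0014,0,0],
    [0.0854,0,0,0,0],
  ],
)

```text
clock: 10.82
ee_pos: [0.6375, -0.1494, -0.0017]
tool_rot: [[0.258, 0.966, 0.0], [0.966, -0.258, -0.001], [-0.001, 0.0, -1.0]]
ft_force: [-0.4, -0.8, 0.1]
grip_width: 0.0854
finger_force: 0.0
```

```bash
python3 - <<'E'
from h import *
rep(.587,-.083)
E
```

```text
t 10.82 tcp [ 0.6375 -0.1494 -0.0017] xang 75.08 f [-0.4 -0.8  0.1]
post [ 0.5873 -0.0827] score 0.694 foot/ball [ 0.5874 -0.0831  0.5872 -0.0825] in tool [ 0.0516 -0.0656]
corner [ 0.591  -0.1257] dist 0.0432 n ang 94.9 goal ang 93.2 left 0.241
```

Request:
send_rows(
  increments=[
    [0.0854,0,0,-0.0025,0],
    [0.0854,0,0,-0.002,0],
    [0.0854,0.0042,-0.0011,0,0],
    [0.0854,0.0042,-0.0011,0,0],
    [0.0854,0.0029,-0.0008,0,0],
    [0.0854,0.0028,-0.0011,0,0],
    [0.0854,0.0028,-0.0011,0,0],
    [0.0854,0.0028,-0.0011,0,0],
    [0.0854,0.0037,-0.0015,0,0],
    [0.0854,0.0037,-0.0015,0,0],
  ],
)

```text
clock: 11.7
ee_pos: [0.6354, -0.1199, 0.003]
tool_rot: [[0.257, 0.967, 0.0], [0.967, -0.257, -0.001], [-0.001, 0.001, -1.0]]
ft_force: [0.9, -4.0, 1.9]
grip_width: 0.0852
finger_force: 2.2
```

```bash
python3 - <<'E'
from h import *
rep(.586,-.067)
E
```

```text
t 11.7 tcp [ 0.6354 -0.1199  0.003 ] xang 75.13 f [ 0.9 -4.   1.9]
post [ 0.5852 -0.0668] score 0.691 foot/ball [ 0.5852 -0.0669  0.5851 -0.0663] in tool [ 0.0384 -0.0621]
corner [ 0.589  -0.0961] dist 0.0296 n ang 97.3 goal ang 92.9 left 0.2251
```

Request:
send_rows(
  increments=[
    [0.0854,0.0037,-0.0015,0,0],
    [0.0854,0.0037,-0.0015,0,0],
    [0.0854,0.0037,-0.0015,0,0],
    [0.0854,0.0037,-0.0015,0,0],
    [0.0854,0.0037,-0.0015,0,0],
    [0.0854,0.0037,-0.0015,0,0],
    [0.0854,0.0037,-0.0015,0,0],
    [0.0854,0.0037,-0.0015,0,0],
    [0.0854,0.0037,-0.0015,0,0],
    [0.0854,0.0028,-0.0011,0,0],
  ],
)

```text
clock: 12.58
ee_pos: [0.6304, -0.08, 0.0028]
tool_rot: [[0.256, 0.967, -0.0], [0.967, -0.256, 0.0], [0.0, -0.0, -1.0]]
ft_force: [-0.4, -5.0, 2.0]
grip_width: 0.0854
finger_force: 2.4
```

```bash
python3 - <<'E'
from h import *
rep(.58,-.027)
E
```

```text
t 12.58 tcp [ 0.6304 -0.08    0.0028] xang 75.19 f [-0.4 -5.   2. ]
post [ 0.5809 -0.0269] score 0.684 foot/ball [ 0.5809 -0.0269  0.5809 -0.0269] in tool [ 0.0386 -0.0614]
corner [ 0.5839 -0.0563] dist 0.0295 n ang 95.8 goal ang 92.1 left 0.1851
```

Request:
send_rows(
  increments=[
    [0.0854,0.0037,-0.0014,0,0],
    [0.0854,0.0037,-0.0014,0,0],
    [0.0854,0.0037,-0.0014,0,0],
    [0.0854,0.0037,-0.0014,0,0],
    [0.0854,0.0037,-0.0014,0,0],
    [0.0854,0.0037,-0.0014,0,0],
    [0.0854,0.0037,-0.0014,0,0],
    [0.0854,0.0037,-0.0014,0,0],
    [0.0854,0.0037,-0.0014,0,0],
    [0.0854,0.0028,-0.0011,0,0],
  ],
)

```text
clock: 13.47
ee_pos: [0.6264, -0.0417, 0.0028]
tool_rot: [[0.256, 0.967, -0.0], [0.967, -0.256, -0.0], [-0.0, -0.0, -1.0]]
ft_force: [0.2, -5.0, 1.7]
grip_width: 0.0854
finger_force: 2.5
```

```bash
python3 - <<'E'
from h import *
rep(.577,.013)
E
```

```text
t 13.47 tcp [ 0.6264 -0.0417  0.0028] xang 75.18 f [ 0.2 -5.   1.7]
post [0.5768 0.0114] score 0.678 foot/ball [0.5768 0.0114 0.5768 0.0117] in tool [ 0.0387 -0.0615]
corner [ 0.5799 -0.0181] dist 0.0296 n ang 96.0 goal ang 91.1 left 0.1466
```

Request:
send_rows(
  increments=[
    [0.0854,0.0036,-0.0018,0,0],
    [0.0854,0.0036,-0.0018,0,0],
    [0.0854,0.0036,-0.0018,0,0],
    [0.0854,0.0036,-0.0018,0,0],
    [0.0854,0.0036,-0.0018,0,0],
    [0.0854,0.0036,-0.0018,0,0],
    [0.0854,0.0036,-0.0018,0,0],
    [0.0854,0.0028,-0.0014,0,0],
  ],
)

```text
clock: 14.18
ee_pos: [0.6199, -0.0116, 0.0028]
tool_rot: [[0.256, 0.967, -0.0], [0.967, -0.256, -0.0], [-0.001, -0.0, -1.0]]
ft_force: [0.0, -5.3, 2.8]
grip_width: 0.0854
finger_force: 2.6
```

```bash
python3 - <<'E'
from h import *
rep(.573,.043)
E
```

```text
t 14.18 tcp [ 0.6199 -0.0116  0.0028] xang 75.16 f [ 0.  -5.3  2.8]
post [0.573  0.0423] score 0.672 foot/ball [0.5734 0.0422 0.5729 0.0423] in tool [ 0.04   -0.0591]
corner [0.5734 0.0121] dist 0.0301 n ang 90.8 goal ang 89.5 left 0.1157
```

Request:
send_rows(
  increments=[
    [0.0854,0.0038,-0.0011,0,0],
    [0.0854,0.0038,-0.0011,0,0],
    [0.0854,0.0038,-0.0011,0,0],
    [0.0854,0.0038,-0.0011,0,0],
    [0.0854,0.0038,-0.0011,0,0],
    [0.0854,0.0038,-0.0011,0,0],
    [0.0854,0.0038,-0.0011,0,0],
    [0.0854,0.0038,-0.0011,0,0],
    [0.0854,0.0038,-0.0011,0,0],
    [0.0854,0.0029,-0.0008,0,0],
  ],
)

```text
clock: 15.07
ee_pos: [0.6189, 0.0266, 0.0027]
tool_rot: [[0.256, 0.967, -0.001], [0.967, -0.256, -0.001], [-0.001, -0.001, -1.0]]
ft_force: [0.2, -6.5, 3.3]
grip_width: 0.0857
finger_force: 2.9
```

```bash
python3 - <<'E'
from h import *
rep(.573,.083)
E
```

```text
t 15.07 tcp [0.6189 0.0266 0.0027] xang 75.15 f [ 0.2 -6.5  3.3]
post [0.5729 0.0804] score 0.669 foot/ball [0.5733 0.0811 0.5721 0.0809] in tool [ 0.0403 -0.0582]
corner [0.5724 0.0503] dist 0.0302 n ang 89.0 goal ang 89.2 left 0.0776
```

Request:
send_rows(
  increments=[
    [0.0854,0.0039,-0.001,0,0],
    [0.0854,0.0039,-0.001,0,0],
    [0.0854,0.0039,-0.001,0,0],
    [0.0854,0.0039,-0.001,0,0],
    [0.0854,0.0039,-0.001,0,0],
    [0.0854,0.0039,-0.001,0,0],
    [0.0854,0.0039,-0.001,0,0],
    [0.0854,0.0039,-0.001,0,0],
    [0.0854,0.0039,-0.001,0,0],
    [0.0854,0.0029,-0.0007,0,0],
  ],
)

```text
clock: 15.95
ee_pos: [0.6191, 0.0656, 0.0027]
tool_rot: [[0.256, 0.967, -0.001], [0.967, -0.256, -0.001], [-0.002, -0.001, -1.0]]
ft_force: [0.1, -6.0, 2.6]
grip_width: 0.0856
finger_force: 3.0
```

```bash
python3 - <<'E'
from h import *
rep(.573,.12)
E
```

```text
t 15.95 tcp [0.6191 0.0656 0.0027] xang 75.15 f [ 0.1 -6.   2.6]
post [0.5829 0.1303] score 0.492 foot/ball [0.574  0.1206 0.5809 0.1348] in tool [ 0.0533 -0.0516]
corner [0.5726 0.0893] dist 0.0423 n ang 75.9 goal ang 107.9 left 0.0291
```

```bash
python3 - <<'E'
s=open("h.py").read()
s=s.replace("    def cost(v):","""    import pickle
    h0=cv2.cvtColor(pickle.load(open("top.pkl","rb"))["pixels"],cv2.COLOR_RGB2HSV); vm=np.zeros((400,640),np.uint8); vm[155:235,255:310]=(h0[155:235,255:310,1]<90); blk=blk|(cv2.dilate(vm,np.ones((5,5),np.uint8))>0)
    def cost(v):""")
open("h.py","w").write(s)
E
python3 - <<'E'
from h import *
rep(.573,.12)
E
```

```text
t 16.0 tcp [0.6191 0.0666 0.0028] xang 75.19 f [ 0.  -5.2  3.3]
post [0.5923 0.1232] score 0.617 foot/ball [0.5906 0.1239 0.5924 0.1229] in tool [ 0.0479 -0.0404]
corner [0.5726 0.0902] dist 0.0384 n ang 59.1 goal ang 117.8 left 0.0393h.py:35: RuntimeWarning: invalid value encountered in scalar divide
  return -( (m*grey).sum()/m.sum() - (ring*grey).sum()/ring.sum())
```

```bash
python3 - <<'E'
from h import *
s=snapshot("top"); im=s["pixels"][130:250,230:350,::-1]
cv2.imwrite("pics/c4.png",cv2.convertScaleAbs(cv2.resize(im,(600,600),interpolation=cv2.INTER_CUBIC),alpha=1.7))
E
```

```text
(no output)
```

View pics/c4.png

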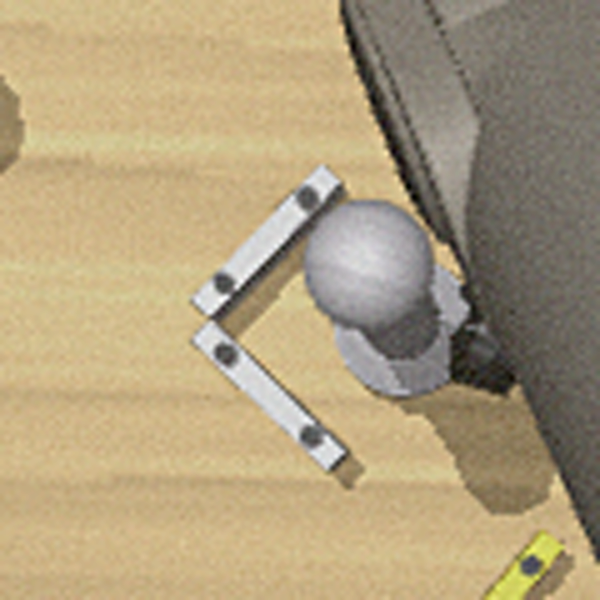

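The crop shows the post upright inside the V's mouth: ball at crop (369,262), foot disc around (403,331), not yet touching either arm. The tracker was confused by the V and the arm, so I'll convert these readings.

```bash
python3 - <<'E'
from h import *
a,R,p=st(); s=snapshot("top"); f=lambda x,y,z:at(s,230+(x+.5)/5-.5,130+(y+.5)/5-.5,z)[:2].round(4)
print("ball",f(369,262,.229),"foot",f(403,331,.022),"foot bottom edge",f(403,398,.011),"right",f(471,331,.022))
c=R@np.array([.011,-.051,0])+p; n=f(369,262,.229)-c[:2]; print(c[:2],np.linalg.norm(n),np.degrees(np.arctan2(n[1],n[0])))
E
```

```text
t 16.1 tcp [0.6191 0.0665 0.0026] xang 75.16 f [-0.8 -3.5  2.7]
ball [0.5743 0.12  ] foot [0.5703 0.1202] foot bottom edge [0.5425 0.1199] right [0.571  0.0914]
[0.57262065 0.09017979] 0.029867460698764236 86.77675415926339
```

Request:
send_rows(
  increments=[
    [0.0854,0.0039,-0.0008,0,0],
    [0.0854,0.0039,-0.0008,0,0],
    [0.0854,0.0039,-0.0008,0,0],
    [0.0854,0.0039,-0.0008,0,0],
    [0.0854,0.0039,-0.0008,0,0],
    [0.0854,0.0039,-0.0008,0,0],
    [0.0854,0.0039,-0.0008,0,0],
    [0.0854,0.002,-0.0004,0,0],
  ],
)

```text
clock: 16.82
ee_pos: [0.6211, 0.0958, 0.0026]
tool_rot: [[0.256, 0.967, -0.001], [0.967, -0.256, -0.001], [-0.001, -0.001, -1.0]]
ft_force: [-0.1, -5.0, 3.2]
grip_width: 0.0855
finger_force: 2.8
```

Request:
send_rows(
  increments=[
    [0.0854,0.0015,-0.0003,0,0],
    [0.0854,0.0015,-0.0003,0,0],
    [0.0854,0,0,0,0],
  ],
)

```text
clock: 17.07
ee_pos: [0.6212, 0.0987, 0.0026]
tool_rot: [[0.256, 0.967, -0.001], [0.967, -0.256, -0.001], [-0.001, -0.001, -1.0]]
ft_force: [0.8, -4.9, 3.4]
grip_width: 0.0856
finger_force: 2.5
```

Request:
send_rows(
  increments=[
    [0.0854,0.0015,-0.0003,0,0],
    [0.0854,0.001,-0.0002,0,0],
    [0.0854,0.001,-0.0002,0,0],
    [0.0854,0,0,0,0],
  ],
)

```text
clock: 17.4
ee_pos: [0.6215, 0.102, 0.0026]
tool_rot: [[0.256, 0.967, -0.001], [0.967, -0.256, -0.001], [-0.001, -0.0, -1.0]]
ft_force: [-0.4, -6.1, 3.1]
grip_width: 0.0852
finger_force: 2.7
```

Request:
send_rows(
  increments=[
    [0.0854,0.001,-0.0002,0,0],
    [0.0854,0.001,-0.0002,0,0],
    [0.0854,0,0,0,0],
  ],
)

```text
clock: 17.65
ee_pos: [0.6216, 0.104, 0.0026]
tool_rot: [[0.256, 0.967, -0.001], [0.967, -0.256, -0.001], [-0.001, -0.001, -1.0]]
ft_force: [-0.3, -6.1, 2.8]
grip_width: 0.0851
finger_force: 2.8
```

Request:
send_rows(
  increments=[
    [0.0854,0.001,-0.0002,0,0],
    [0.0854,0.001,-0.0002,0,0],
    [0.0854,0,0,0,0],
  ],
)

```text
clock: 17.9
ee_pos: [0.6217, 0.1046, 0.0026]
tool_rot: [[0.257, 0.967, -0.001], [0.967, -0.257, -0.003], [-0.003, -0.0, -1.0]]
ft_force: [-0.2, -7.8, 3.9]
grip_width: 0.0854
finger_force: 3.6
```

Request:
send_rows(
  increments=[
    [0.0854,0.001,-0.0002,0,0],
    [0.0854,0.001,-0.0002,0,0],
    [0.0854,0,0,0,0],
    [0.0854,0,0,0,0],
  ],
)

```text
clock: 18.23
ee_pos: [0.6222, 0.105, 0.0026]
tool_rot: [[0.257, 0.966, -0.001], [0.966, -0.257, -0.005], [-0.005, 0.0, -1.0]]
ft_force: [-0.2, -9.5, 4.6]
grip_width: 0.0856
finger_force: 4.7
```

```bash
python3 - <<'E'
from h import *
a,R,p=st(); s=snapshot("top"); c=R@np.array([.011,-.051,0])+p; print(c[:2], a["wrist_torque"])
im=s["pixels"][150:230,250:330,::-1]
im=cv2.convertScaleAbs(cv2.resize(im,(600,600),interpolation=cv2.INTER_CUBIC),alpha=1.7)
m=np.uint8(cv2.resize(np.float32(sil(s,.5741,.1576))[150:230,250:330],(600,600))>.5)
cv2.drawContours(im,cv2.findContours(m,cv2.RETR_EXTERNAL,cv2.CHAIN_APPROX_NONE)[0],-1,(0,0,255),1)
cv2.imwrite("pics/c5.png",im)
E
```

```text
t 18.23 tcp [0.6222 0.105  0.0026] xang 75.09 f [-0.2 -9.5  4.6]
[0.57572203 0.128745  ] [-1.78161354  0.16300067  0.41610531]
```

View pics/c5.png

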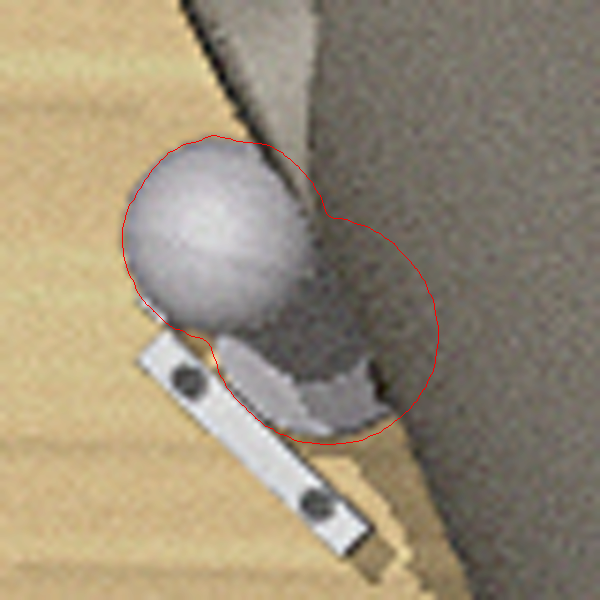

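The crop shows the post upright in the V: ball at (217,235), foot edge next to the lower arm near (290,420). It sits about 1 mm from the predicted home outline, so it may be resting mainly on one arm. I'll press a little harder, leaning towards the other arm.

Request:
send_rows(
  increments=[
    [0.0854,0.0018,-0.0008,0,0],
    [0.0854,0.0018,-0.0008,0,0],
    [0.0854,0.0018,-0.0008,0,0],
    [0.0854,0,0,0,0],
  ],
)

```text
clock: 18.62
ee_pos: [0.6229, 0.1057, 0.0029]
tool_rot: [[0.258, 0.966, 0.001], [0.966, -0.258, -0.011], [-0.011, 0.004, -1.0]]
ft_force: [2.3, -16.7, 6.2]
grip_width: 0.0856
finger_force: 8.2
```

Request:
send_rows(
  increments=[
    [0.0854,0.0018,-0.0008,0,0],
    [0.0854,0.0018,-0.0008,0,0],
    [0.0854,0.0018,-0.0008,0,0],
    [0.0854,0,0,0,0],
  ],
)

```text
clock: 18.95
ee_pos: [0.6229, 0.1058, 0.003]
tool_rot: [[0.26, 0.966, 0.001], [0.965, -0.26, -0.018], [-0.017, 0.006, -1.0]]
ft_force: [4.0, -23.6, 7.9]
grip_width: 0.0856
finger_force: 12.1
```

Request:
send_rows(
  increments=[
    [0.0854,-0.0018,0.0008,0,0],
    [0.0854,-0.0018,0.0008,0,0],
    [0.0854,-0.0018,0.0008,0,0],
    [0.0854,-0.0018,0.0008,0,0],
    [0.0854,-0.0018,0.0008,0,0],
    [0.0854,-0.0018,0.0008,0,0],
    [0.0854,-0.003,0.0006,0,0],
    [0.0854,-0.004,0.0009,0,0],
    [0.0854,-0.006,0.0014,0,0],
    [0.0854,-0.008,0.002,0,0],
  ],
)

```text
clock: 19.78
ee_pos: [0.6207, 0.0895, 0.0025]
tool_rot: [[0.254, 0.967, -0.001], [0.967, -0.254, 0.003], [0.002, -0.001, -1.0]]
ft_force: [0.6, 0.5, -0.7]
grip_width: 0.0851
finger_force: 0.0
```

Request:
send_rows(
  increments=[
    [0.0854,-0.015,0.006,0,0],
    [0.0854,-0.015,0.006,0,0],
    [0.0854,-0.015,0.006,0,0],
    [0.0854,0,0,-0.02,0],
    [0.0854,0,0.005,-0.04,0],
    [0.0854,-0.03,0.02,-0.04,0],
    [0.0854,-0.03,0.02,-0.04,0],
    [0.0854,-0.03,0.02,-0.04,0],
    [0.0854,-0.03,0.02,-0.03,0],
    [0.0854,-0.03,0.02,0,0],
  ],
)

```text
clock: 20.62
ee_pos: [0.6852, -0.1051, 0.1897]
tool_rot: [[0.254, 0.967, 0.012], [0.967, -0.254, 0.001], [0.004, 0.011, -1.0]]
ft_force: [1.2, -0.5, 0.3]
grip_width: 0.0853
finger_force: 0.0
```

```bash
python3 - <<'E'
from h import *
s,R,p=rep(.574,.156)
import pickle; pickle.dump(s,open("end.pkl","wb"))
# V corner angle check: distances from post centre to arm inner lines (top.pkl estimates)
b=track(s,.574,.156)[0]; c=np.array([.57221,.19996])
for ang in (-42.63,-132.16):
    u=np.array([np.cos(np.radians(ang)),np.sin(np.radians(ang))]); d=b-c; print("dist to arm",abs(u[0]*d[1]-u[1]*d[0]).round(4))
E
```

```text
t 20.62 tcp [ 0.6852 -0.1051  0.1897] xang 75.3 f [ 1.2 -0.5  0.3]
post [0.55  0.132] score nan foot/ball [0.55  0.132 0.55  0.132] in tool [ 0.195 -0.191]
corner [ 0.6387 -0.0815] dist 0.2312 n ang 112.6 goal ang 47.3 left 0.0354
dist to arm 0.065
dist to arm 0.0292h.py:35: RuntimeWarning: invalid value encountered in scalar divide
  return -( (m*grey).sum()/m.sum() - (ring*grey).sum()/ring.sum())
```

```bash
cat > fin.py <<'E'
from h import *
import pickle
def fit(n):
    s=snapshot(n); s0=pickle.load(open(n+".pkl","rb")); H=lambda q:cv2.cvtColor(cv2.GaussianBlur(q["pixels"],(3,3),0),cv2.COLOR_RGB2HSV).astype(float)
    g=1/(1+np.exp((H(s)[:,:,1]-75)/12)); 
    ok=1-cv2.dilate(np.uint8(H(s0)[:,:,1]<100),np.ones((5,5),np.uint8))
    k=np.ones((9,9),np.uint8)
    def cost(v):
        m=sil(s,*v)*ok; ring=np.clip(cv2.dilate(sil(s,*v),k)-sil(s,*v),0,1)*ok
        return -((m*g).sum()/(m.sum()+1)-(ring*g).sum()/(ring.sum()+1))
    out=[]
    for d in (2,4):
        b=np.array([.574,.157]*(d//2)); r=minimize(cost,b,method="Nelder-Mead",options=dict(initial_simplex=[b]+[b+.005*e for e in np.eye(d)],xatol=2e-4,fatol=1e-5)); out.append((r.x.round(4),round(-r.fun,3)))
    b=out[0][0]; c=np.array([.57221,.19996]); ds=[]
    for ang in (-42.63,-132.16):
        u=np.array([np.cos(np.radians(ang)),np.sin(np.radians(ang))]); e=b-c; ds.append(abs(u[0]*e[1]-u[1]*e[0]).round(4))
    print(n,out,"dist to arms",ds)
fit("top");fit("scene")
E
python3 fin.py
```

```text
top [(array([0.574, 0.157]), np.float64(0.0)), (array([0.574, 0.157, 0.574, 0.157]), np.float64(0.0))] dist to arms [np.float64(0.0304), np.float64(0.0302)]
scene [(array([0.574, 0.157]), np.float64(0.0)), (array([0.574, 0.157, 0.574, 0.157]), np.float64(0.0))] dist to arms [np.float64(0.0304), np.float64(0.0302)]
```

```bash
python3 - <<'E'
from h import *
import pickle
s=pickle.load(open("top.pkl","rb")); h=cv2.cvtColor(cv2.GaussianBlur(s["pixels"],(3,3),0),cv2.COLOR_RGB2HSV)[:,:,1]
print("wood",np.percentile(h[300:380,400:600],[1,10,50,99]),"foot",h[180:190,450:455].mean(), "arm",h[175:180,282:286].mean())
E
sed -i 's/\[:,:,1\]<100/[:,:,1]<60/; s/-75)\/12/-62)\/8/' fin.py; python3 fin.py
```

```text
wood [83. 88. 91. 96.] foot 6.9 arm 2.4
top [(array([0.5747, 0.16  ]), np.float64(0.889)), (array([0.575 , 0.161 , 0.575 , 0.1587]), np.float64(0.903))] dist to arms [np.float64(0.0277), np.float64(0.0287)]
scene [(array([0.5776, 0.16  ]), np.float64(0.706)), (array([0.5773, 0.1609, 0.5781, 0.1589]), np.float64(0.708))] dist to arms [np.float64(0.0257), np.float64(0.0308)]
```

The post is upright at about (0.575, 0.160), evenly placed to within a millimetre. As a last numeric check, I'll look for any wood-coloured gap between the foot and each arm.

```bash
python3 - <<'E'
from h import *
for n,b in (("top",(.5747,.160)),("scene",(.5776,.160))):
    s=snapshot(n); h=cv2.cvtColor(s["pixels"],cv2.COLOR_RGB2HSV)
    for nm,ang in (("upper",47.4),("lower",137.8)):
        for t in (-15,-8,0,8,15):
            u=np.array([np.cos(np.radians(ang)),np.sin(np.radians(ang))]);w=np.array([-u[1],u[0]])
            pts=[proj(s,[*(np.array(b)+u*r+w*t/1000),.022]) for r in np.arange(.022,.040,.0015)]
            v=cv2.remap(h,np.float32([[q[0] for q in pts]]),np.float32([[q[1] for q in pts]]),cv2.INTER_LINEAR)[0]
            print(n,nm,t,"sat",v[:,1].tolist())
E
```

```text
top upper -15 sat [4, 6, 4, 7, 4, 6, 5, 7, 10, 7, 7, 7, 5]
top upper -8 sat [9, 11, 10, 9, 9, 9, 7, 7, 4, 2, 4, 5, 6]
top upper 0 sat [7, 7, 5, 5, 11, 8, 3, 4, 9, 6, 6, 5, 4]
top upper 8 sat [6, 6, 5, 5, 8, 7, 4, 6, 6, 3, 6, 6, 4]
top upper 15 sat [7, 9, 5, 7, 11, 9, 8, 7, 7, 7, 10, 9, 6]
top lower -15 sat [10, 26, 58, 82, 78, 35, 6, 8, 16, 16, 12, 16, 18]
top lower -8 sat [4, 4, 7, 31, 56, 29, 3, 4, 3, 2, 3, 4, 10]
top lower 0 sat [7, 6, 2, 3, 11, 12, 6, 5, 3, 3, 3, 4, 7]
top lower 8 sat [5, 4, 4, 5, 14, 15, 7, 3, 1, 3, 4, 5, 10]
top lower 15 sat [6, 10, 48, 99, 84, 39, 12, 7, 4, 3, 3, 3, 10]
scene upper -15 sat [8, 8, 8, 5, 4, 4, 7, 8, 8, 8, 8, 6, 8]
scene upper -8 sat [7, 7, 7, 6, 4, 6, 8, 8, 9, 9, 8, 6, 10]
scene upper 0 sat [8, 7, 8, 8, 7, 7, 7, 6, 8, 8, 8, 8, 9]
scene upper 8 sat [7, 7, 8, 6, 4, 5, 6, 8, 10, 10, 9, 7, 8]
scene upper 15 sat [4, 6, 13, 16, 11, 4, 7, 6, 6, 6, 5, 6, 12]
scene lower -15 sat [5, 7, 6, 5, 6, 6, 5, 4, 4, 5, 7, 7, 7]
scene lower -8 sat [7, 8, 8, 7, 6, 6, 6, 6, 5, 4, 6, 7, 6]
scene lower 0 sat [7, 4, 7, 11, 7, 5, 7, 8, 8, 5, 2, 5, 7]
scene lower 8 sat [5, 6, 8, 7, 7, 5, 4, 4, 6, 9, 9, 9, 6]
scene lower 15 sat [6, 6, 5, 4, 4, 5, 6, 8, 10, 10, 10, 10, 9]
```

The tangent points on both arms show no wood gap, so the foot is against both. The robot is clear of everything and the post is upright, so I'm handing in.

```bash
python3 -c "
from rig import *
print(close_job())"
```

```text
the job is handed in; nothing more can be done
None
```

I pushed the tall post by its foot into the aluminium V stop, where it stands upright against both arms, and handed the job in at about 21 s; midway it leaned about 3.4° when I raised the fingertip against it, and I set it level again before going on.

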